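# Back the coil winder to its start mark

### The job

The hand coil winder was left partly wound on. Throw its holding pawl right over so that it stays off the ratchet wheel, turn the crank backwards to just short of the start (crank arm straight up) and tip the pawl back onto the wheel; then ease the wheel back by the crank until the start tooth bears firmly but gently on the pawl, and let go. Never force the wheel back against the pawl, and leave the other things on the bench alone.

Things in the scene. Friction and masses are not known exactly. Their poses are not given: they have to be found in the camera images.
- winder: Hand coil winder screwed to the bench, grey base plate 175 x 185 x 16 mm. Origin on the bench below the spindle axis, which is 125 mm up and runs along y towards the crank end; z up; x from the pawl side to the other. Along the spindle (y, mm): crank arm 58 to 66, ratchet wheel 31 to 43, headstock 5 to 19 (top of its boss 149 mm up), bobbin -22 to -70 (66 mm diameter), tailstock -86 to -98.
- spindle (a joint): Angle of spindle, wheel and crank, rad; 0 = start, crank arm straight up; positive = wound on, crank leaning to the winder's +x: the handle's axis is at x = 70 sin(a), height 125 + 70 cos(a) mm. Begins at 0.95 to 1.85. A felt brake keeps it where it is left; turning takes 2 to 4 N at the handle. Backwards = towards 0.
- handle_mid (a point): Middle of the crank's grip sleeve: a black cylinder 22 mm in diameter and 78 mm long, parallel to the spindle, at y = 68 to 146 mm of the winder (this point at y = 110). The sleeve spins freely on its pin, so a gripper need not turn with the crank.
- ratchet_wheel: Steel ratchet wheel on the spindle: 96 mm over its 12 saw teeth, 30 degrees apart, at y = 37 mm; origin on the spindle axis at y = 0. With the pawl down it turns back only until a tooth meets the pawl. The start tooth meets it at a spindle angle that must be felt, -0.06 to 0.06 rad. A push of 4 to 8 N at the handle above the brake's drag seats it; over 10 N (22 N at the tooth) is forcing.
- pawl_pivot (a joint): Angle of the pawl, rad: 0 = fully down, up to 0.16 where it rests on the back or crest of a tooth, 1.0 = thrown over against its stop. Grows as its ball swings to the winder's -x. A tumbler: below about 0.5 its weight drops it on the wheel, above that it falls over to 1.0 and stays off. About 0.5 N at the ball moves it.
- pawl: The steel pawl: a bar 50 mm long, 10 mm thick, at y = 37 mm of the winder, with a ball lever. Origin on its hinge line, 126 mm above the bench and 72 mm (give or take 3) from the spindle on the -x side, at y = 0; a steel bracket on the base plate carries it.
- pawl_ball (a point): Centre of the 24 mm steel ball on top of the pawl's lever, 85 mm from the pawl's hinge and at y = 37 mm. Pawl down: about 40 mm from the spindle on the -x side, 205 mm above the bench, the lever leaning 22 degrees towards the wheel; thrown over: about 122 mm from the spindle, 195 mm up, leaning 35 degrees the other way.
- spare_bobbin: Bystander: black plastic bobbin, 60 mm diameter, 46 mm high, standing beside the winder; origin at the centre of its underside.
- screwdriver: Bystander: screwdriver lying beside the winder.
- mug: Bystander: mug, 82 mm diameter, 95 mm high; origin under its centre.
- multimeter: Bystander: multimeter lying flat, 150 x 75 x 34 mm; origin under its centre.
- hard_drive: Bystander: bare hard drive, 147 x 102 x 26 mm; origin under its centre.
- solder_reel: Bystander: grey reel, 66 mm diameter, 38 mm high; origin under its centre.
- tape_roll: Bystander: roll of tape lying flat, 100 mm diameter, 19 mm high; origin under its centre.

How it is judged:
On the way, in this order (a step that is already met when the one before it is completed fails the run):
1. the pawl is thrown over and stays off, before the wheel has gone back (value of joint pawl_pivot above 0.85 rad and value of joint spindle above 0.6 rad), for 0.2 s.
2. the wheel is turned back to the start with the pawl off (value of joint pawl_pivot above 0.7 rad and value of joint spindle below 0.5 rad), for 0.1 s.
3. the pawl is down again and the start tooth bears on it with 4 N or more (value of joint pawl_pivot below 0.17 rad and value of joint spindle between -0.09 and 0.13 rad and contact force between ratchet_wheel and pawl above 4 N), for 0.2 s.
At the end, for the whole second after the job is handed in: The pawl is down on the wheel (pawl_pivot below 0.17 rad) and the spindle is back at the start and at rest (between -0.09 and 0.13 rad) (value of joint pawl_pivot below 0.17 rad and value of joint spindle between -0.09 and 0.13 rad and velocity of joint spindle between -0.05 and 0.05 rad/s); the robot touches nothing.
It fails at once if the wheel is forced against the pawl with more than 22 N (contact force between ratchet_wheel and pawl above 22 N).
It fails at once if another thing on the bench is moved by more than 30 mm (distance of any of spare_bobbin, screwdriver, mug, multimeter, hard_drive, solder_reel, tape_roll from where it was at the start of the episode above 0.03 m).
It also fails if it takes over 72 s, if anything falls off the work surface, if the arm or the gripper's body presses on something with over 40 N, if the wrist force passes 120 N, or if a joint passes its speed limit or range.

### The arm

A 6-joint arm with a two-finger parallel gripper is mounted at the origin on the work surface. World frame = base frame: x ahead of the robot, y to its left, z up, the work surface at z = 0. Lengths are in m, angles in rad, forces in N, time in s.
With the tool pointing down it reaches from about 0.225 to 0.725 m from the base axis. Payload 3.1 kg.
Tool frame: the origin (TCP) lies at the very end of the fingers, on their centre line; the grasp point (between the pads) lies 19 mm behind it (robot.grasp_offset is the z of the grasp point in the tool frame, in m); z points along the fingers, y is the line along which they close (so a half turn about z gives the same grasp; the last joint's range is limited). The gripper opens to 85 mm and grips with 20 to 120 N. Pads are 22 mm wide; open, the fingers measure 114 mm over their backs; the gripper's body (76 mm by 85 mm) begins 54 mm behind the grasp point. The pads swing forward as they close: fully open they stand 13 mm farther back than shut.
Start: joints at [1.073, 0.048, 0.099, 1.622, 0, 1.443], TCP at [0.19, 0.489, 0.231] pointing down, gripper open.
Joint ranges: [-2.91, 2.91], [-0.99, 1.94], [-1.21, 1.42], [-2.12, 2.29], [-1.49, 1.47], [-3.14, 3.14]. Speed limits (rad/s): [2.79, 2.79, 3.14, 3.14, 3.14, 3.14].

### API

Orientations are given as [roll, pitch, yaw] about the fixed x, y, z axes, in that order (R = Rz(yaw) Ry(pitch) Rx(roll)).
In Python, from cell import monitor, cams, ticket, robot gives the robot as it stands.
- The arm moves only by the tool carry_out, never from a script. Its argument "moves" is a list of rows, each a list of 3 entries, a list of its own where there are three numbers: the finger opening in m, from 0 to 0.0854, then the shift along the world's x, y, z in m, then the turn, a rotation vector about the world's x, y, z in degrees. In form: [[gripper, [dx, dy, dz], [wx, wy, wz]], ...]. A call has 1 to 12 rows; each row is the pose to reach, as a shift and turn from the pose commanded when the call began; what a row does not reach only later rows make up. A row lasts 1/8 s, in which the tool goes at most 62.5 mm and 10.7 degrees, less where a joint would pass 70% of its speed; a pose out of reach is approached as far as the arm can. A call with a gripper value outside its range is refused whole. The fingers move at their own pace and stop on an object; "newtons" is the grip in N (left out, the last holds). Time passes only in rows, so rows that repeat a pose let the fingers close. It gives the time, the measured TCP pose, the force, the opening and the grip force at its end, in the units of the state.
- monitor.observe(): the state, without advancing time (a new reading comes with each control period).
- cams.capture(name): name is "scene" or "top" or "wrist"; returns (picture, depth): 480x640x3 uint8, red, green, blue; 480x640 float32, m along the optical axis (not along the pixel's ray), 0 where there is no reading.
- cams.camera_model(name): a dict with "intrinsics" (3x3 intrinsics, pixels), "R" (3x3) and "t" (3): a world point X has camera coordinates R X + t. Camera axes: x right, y down, z forward; pixel columns grow to the right and rows downward; lengths in m; the calibration is good to about 2 mm. A picture is of the moment at which its call begins: read the wrist's pose just before it. camera_model takes no time and is no camera call; for the wrist camera it gives the pose at the moment of the call.
- ticket.job_done(): hands the job in; it is judged then, once.
The state is a dict: "t": time; "joints": joint angles; "joint_vel": joint speeds; "joint_efforts": joint torques, N m; "eef_pos": TCP position; "eef_rot": TCP orientation; "wrist_force": force on the tool from outside, world axes, zero at the start; "ft_torque": the same for the moment, N m; "grip_width": finger opening in m; "grasp_force": force on a finger pad.
Only numpy, scipy, OpenCV 4.12 (cv2) and the standard library are available. Lean on these libraries where they do the work, as an engineer would, in place of code of your own. Each camera call takes 0.05 s, during which the arm holds its last target. There are 200 camera calls.

## Working session

There is one attempt and no reset: what is moved stays moved. The work goes in short steps, Python scripts to look and compute and a tool call to move; the robot and the scene stay as the last step left them, time stands still between calls to the robot, and variables do not carry over. Pictures are saved under pics/ and viewed, at most 10 in all, crops included, and the job is handed in when it is done.

Besides the shell and the picture viewer there is one more tool, called by a JSON object that holds its "name" and its "arguments", one argument or row to a line. carry_out: Moves the arm, as the interface text tells. Its arguments: {"type":"object","properties":{"moves":{"type":"array","items":{"type":"array"}},"newtons":{"type":"number"}},"required":["moves"]}

```bash
mkdir -p pics
cat > h.py <<'E'
import numpy as np, cv2
from cell import monitor, cams, ticket, robot
def grab(n,tag):
    m=cams.camera_model(n); p,d=cams.capture(n)
    cv2.imwrite(f'pics/{tag}.png',p[:,:,::-1]); np.savez(f'pics/{tag}.npz',p=p,d=d,K=m['intrinsics'],R=m['R'],t=m['t'])
    return load(tag)
def load(tag):
    return dict(np.load(f'pics/{tag}.npz'))
def cloud(o):
    d=o['d'];v,u=np.indices(d.shape);K=o['K']
    c=np.stack([(u-K[0][2])/K[0][0]*d,(v-K[1][2])/K[1][1]*d,d],-1)
    w=(c-o['t'])@o['R']; w[d==0]=np.nan
    return w
E
python3 - <<'E'
from h import *
for n in('scene','top'):
    o=grab(n,n+'0'); print(n,'cam at',-o['R'].T@o['t'])
s=monitor.observe();print(s['t'],s['eef_pos'],s['eef_rot'],s['wrist_force'])
print(robot.grasp_offset)
E
```

```text
scene cam at [1.11269338 0.52108126 0.67773787]
top cam at [ 0.33177671 -0.03475806  1.41392935]
0.1 [0.18948218 0.48903511 0.23021661] [-3.13948637e+00 -2.68232215e-04  2.77183142e+00] [0.50136771 0.54301248 0.48276768]
-0.0187
```

View pics/scene0.png

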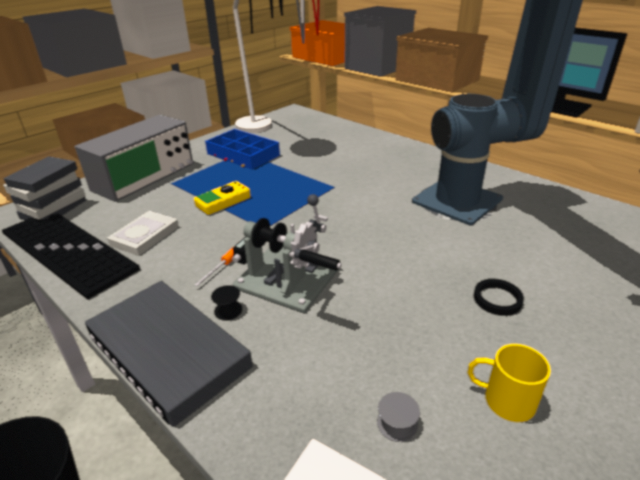

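View pics/top0.png

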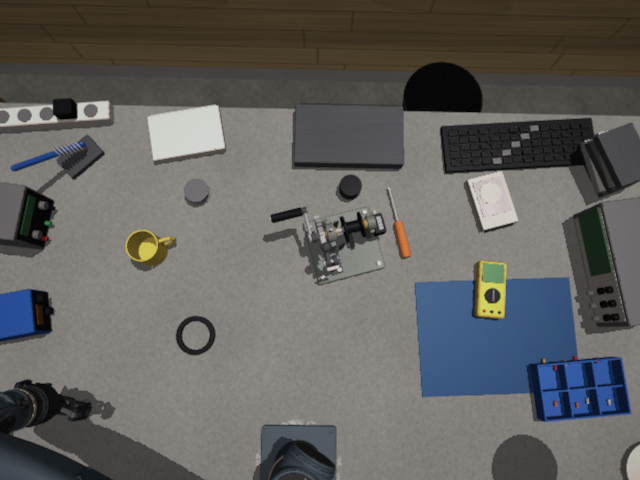

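Scene: the winder is at about (290,260); top: winder at (345,245), black handle at (287,214), and the pawl ball towards the robot at about (325,270). Next, an enlarged crop plus depth measurement.

Run:
```python
from h import *
o=load('top0');w=cloud(o)
c=o['p'][190:300,255:400];a=cv2.resize(c[:,:,::-1],None,fx=5,fy=5,interpolation=cv2.INTER_CUBIC)
cv2.imwrite('pics/tc.png',a)
s=load('scene0')
c=s['p'][180:335,220:370];cv2.imwrite('pics/sc.png',cv2.resize(c[:,:,::-1],None,fx=3.8,fy=3.8,interpolation=cv2.INTER_CUBIC))
# plate
P=w[190:300,255:400].reshape(-1,3);C=o['p'][190:300,255:400].reshape(-1,3)
m=(P[:,2]>.010)&(P[:,2]<.022); q=P[m]
print(m.sum(),cv2.minAreaRect((q[:,:2]*1000).astype(np.float32)))
# handle: dark pts high
for n,ob in(('top',o),('scene',s)):
    W=cloud(ob);g=ob['p'].max(2)<45
    h=g&(W[...,2]>.06)&(abs(W[...,0]-.5)<.25)&(W[...,2]<.25)&(abs(W[...,1]-.02)<.2)
    k,lab,st,ce=cv2.connectedComponentsWithStats(h.astype(np.uint8))
    for i in range(1,k):
        if st[i,4]>25:
            Q=W[lab==i];mu=np.median(Q,0);_,_,v=np.linalg.svd(Q-Q.mean(0),full_matrices=False)
            print(n,st[i],mu,v[0],(Q@v[0]).ptp() if hasattr(Q,'ptp') else np.ptp(Q@v[0]))
```

```text
2641 ((570.5590209960938, -117.59938049316406), (289.6127014160156, 298.8525390625), 89.30717468261719)
top [271 208  32  14 228] [0.60988504 0.03465548 0.16315802] [-0.27386079  0.96176787  0.00168312] 0.0761793893535779
top [340 213  33  29 346] [ 0.58600803 -0.13287375  0.13867636] [-0.0108643  -0.75163875 -0.65948552] 0.11611556467517593
scene [251 219  35  33 686] [ 0.60491956 -0.12751056  0.134583  ] [-0.34998655  0.93292993  0.08456454] 0.07249375251504037
scene [241 248   5  12  40] [ 0.63182937 -0.17570314  0.07159883] [ 0.13379061  0.10245209 -0.98569957] 0.023559323856845914
scene [298 251  40  20 383] [0.62040015 0.04075142 0.15911332] [-0.26170394  0.96501865 -0.01581324] 0.07949948615322337
```

View pics/tc.png

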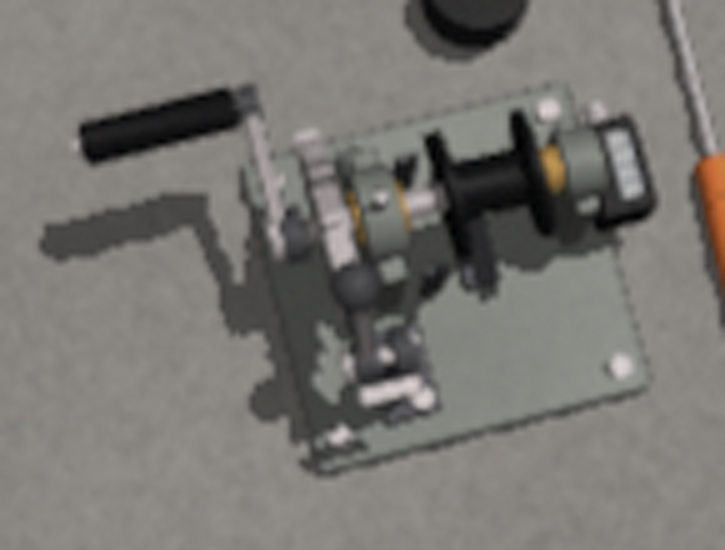

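View pics/sc.png

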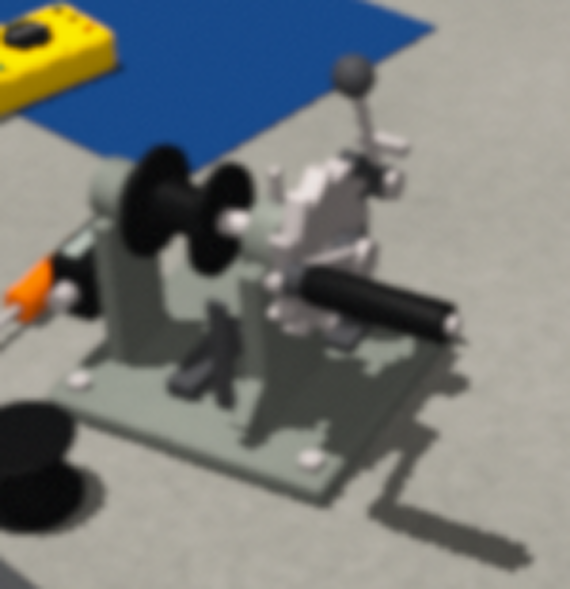

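Top crop: ball at (357,287), i.e. full-image (326,247), handle from (85,140) to (250,100). Scene crop: ball at (353,75), i.e. full-image (313,200). The pawl is down and the handle leans to +x.

```bash
cat > m.py <<'E'
from h import *
from scipy.optimize import least_squares
def handle_pts(ob):
    W=cloud(ob);g=(ob['p'].max(2)<50)&(W[...,2]>.10)&(W[...,2]<.25)&(abs(W[...,0]-.6)<.1)&(abs(W[...,1]-.037)<.06)
    k,lab,st,ce=cv2.connectedComponentsWithStats(g.astype(np.uint8));i=1+np.argmax(st[1:,4])
    return W[lab==i]
def fitcyl(Q,r):
    # axis horizontal: point (x0,z0) at y=ym, yaw
    ym=Q[:,1].mean()
    def f(p):
        d=np.array([-np.sin(p[2]),np.cos(p[2]),0]);v=Q-[p[0],ym,p[1]];v=v-np.outer(v@d,d);return np.linalg.norm(v,axis=1)-r
    s=least_squares(f,[Q[:,0].mean(),Q[:,2].mean()-.008,.27],loss='soft_l1',f_scale=.001);return s.x,ym,np.std(f(s.x))
if __name__=='__main__':
    T=load('top0');S=load('scene0')
    Q={n:handle_pts(o) for n,o in(('t',T),('s',S))};Q['b']=np.vstack([Q['t'],Q['s']])
    for n in Q:
        p,ym,e=fitcyl(Q[n],.011);d=np.array([-np.sin(p[2]),np.cos(p[2]),0]);l=(Q[n]-[p[0],ym,p[1]])@d
        mid=np.array([p[0],ym,p[1]])+d*(np.percentile(l,1)+np.percentile(l,99))/2
        a=np.arccos((mid[2]-.125)/.07);ex=np.array([np.cos(p[2]),np.sin(p[2]),0])
        O=mid-d*.107-ex*.07*np.sin(a)
        print(n,'mid',mid.round(4),'yaw',p[2].round(3),'len',np.ptp(l).round(3),'std',e.round(4),'a',a.round(3),'O',O[:2].round(4))
    # ball
    for n,o,uv in(('t',T,(326,247)),('s',S,(313,200))):
        W=cloud(o);v,u=np.indices(W.shape[:2]);g=(np.hypot(u-uv[0],v-uv[1])<8)&(W[...,2]>.175)&(W[...,2]<.235)
        B=W[g];s=least_squares(lambda c:np.linalg.norm(B-c,axis=1)-.012,B.mean(0)-[0,0,.01],loss='soft_l1',f_scale=.001)
        print('ball',n,len(B),s.x.round(4),np.sqrt(np.mean(s.fun**2)).round(4))
    # triangulate
    A=[];b=[]
    for o,(u,v) in((T,(326.4,247.4)),(S,(312.9,199.7))):
        M=o['K']@np.c_[o['R'],o['t']]
        for r in(u*M[2]-M[0],v*M[2]-M[1]):A.append(r[:3]);b.append(-r[3])
    print('tri',np.linalg.lstsq(np.array(A),np.array(b),rcond=None)[0].round(4))
    # bobbin
E
python3 m.py
```

```text
t mid [0.6106 0.0356 0.1538] yaw 0.267 len 0.076 std 0.0022 a 1.147 O [ 0.5773 -0.0844]
s mid [0.6133 0.0373 0.1533] yaw 0.271 len 0.081 std 0.0012 a 1.155 O [ 0.5803 -0.0829]
b mid [0.6127 0.0373 0.1537] yaw 0.269 len 0.081 std 0.0018 a 1.148 O [ 0.5796 -0.0828]
ball t 89 [ 0.5248 -0.0614  0.2069] 0.0048
ball s 115 [ 0.5269 -0.058   0.2063] 0.0018
tri [ 0.5244 -0.0614  0.2048]
```

{"name": "carry_out", "arguments": {
  "moves": [
    [0.055,[0.336,-0.549,0.07],[0,0,-53.4]],
    [0.055,[0.336,-0.549,0.07],[0,0,-53.4]],
    [0.055,[0.336,-0.549,0.07],[0,0,-53.4]],
    [0.055,[0.336,-0.549,0.07],[0,0,-53.4]],
    [0.055,[0.336,-0.549,0.07],[0,0,-53.4]],
    [0.055,[0.336,-0.549,0.07],[0,0,-53.4]],
    [0.055,[0.336,-0.549,0.07],[0,0,-53.4]],
    [0.055,[0.336,-0.549,0.07],[0,0,-53.4]],
    [0.055,[0.336,-0.549,0.07],[0,0,-53.4]],
    [0.055,[0.336,-0.549,0.07],[0,0,-53.4]],
    [0.055,[0.336,-0.549,0.07],[0,0,-53.4]],
    [0.055,[0.336,-0.549,0.07],[0,0,-53.4]]
  ],
  "newtons": 20
}}

```text
t: 1.6
eef_pos: [0.5261, -0.0611, 0.3001]
eef_rot: [-3.14, -0.001, 1.837]
wrist_force: [-0.0, -0.3, -0.9]
grip_width: 0.055
grasp_force: 0.0
```

Run:
```python
from h import *
o=grab('wrist','w1');s=monitor.observe();print(s['t'],s['eef_pos'],s['eef_rot'],s['wrist_force'],s['grip_width'])
M=o['K']@np.c_[o['R'],o['t']]
for X in ([.5255,-.060,.205],[.613,.037,.1537]):
    q=M@np.r_[X,1];print(q[:2]/q[2])
```

```text
1.65 [ 0.52551472 -0.05982668  0.30043383] [-3.13993397e+00 -1.43946048e-03  1.83840979e+00] [-0.88559046 -0.42861142 -0.25938512] 0.05510745355507725
[320.26889775 238.41561893]
[466.21046809 128.81853283]
```

View pics/w1.png

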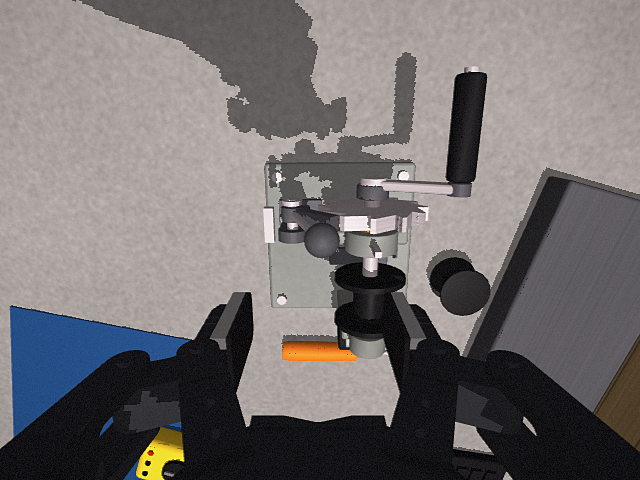

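The ball is at (321,239), against a predicted (320,238), and the handle middle is at (467,128), so the localisation holds.

{"name": "carry_out", "arguments": {
  "moves": [
    [0.055,[0,0,-0.04],[0,0,0]],
    [0.055,[0,0,-0.08],[0,0,0]],
    [0.055,[0,0,-0.108],[0,0,0]],
    [0.055,[-0.008,-0.002,-0.108],[0,0,0]],
    [0.055,[-0.018,-0.005,-0.108],[0,0,0]],
    [0.055,[-0.028,-0.0075,-0.108],[0,0,0]],
    [0.055,[-0.038,-0.0105,-0.108],[0,0,0]],
    [0.055,[-0.048,-0.013,-0.108],[0,0,0]],
    [0.055,[-0.058,-0.016,-0.108],[0,0,0]],
    [0.055,[-0.068,-0.019,-0.108],[0,0,0]],
    [0.055,[-0.078,-0.0215,-0.108],[0,0,0]],
    [0.055,[-0.086,-0.024,-0.108],[0,0,0]]
  ]
}}

```text
t: 3.15
eef_pos: [0.44, -0.0834, 0.1933]
eef_rot: [3.139, -0.0, 1.84]
wrist_force: [10.9, 3.3, -3.3]
grip_width: 0.0551
grasp_force: 5.7
```

{"name": "carry_out", "arguments": {
  "moves": [
    [0.055,[0,0,0],[0,0,0]],
    [0.055,[0,0,0.03],[0,0,0]],
    [0.055,[0,0,0.07],[0,0,0]],
    [0.055,[0,0,0.11],[0,0,0]],
    [0.055,[0,0,0.11],[0,0,0]]
  ]
}}

```text
t: 3.78
eef_pos: [0.4409, -0.0842, 0.3071]
eef_rot: [3.137, 0.004, 1.84]
wrist_force: [-0.0, -0.1, -1.1]
grip_width: 0.055
grasp_force: 0.0
```

Run:
```python
from m import *
s=monitor.observe();print(s['t'],s['eef_pos'],s['eef_rot'],s['wrist_force'])
o=grab('wrist','w2');sc=grab('scene','scene1')
M=o['K']@np.c_[o['R'],o['t']]
O=np.array([.5793,-.0833,0]);ex=np.array([.964,.266,0]);ey=np.array([-.266,.964,0])
for X in (O-.122*ex+.037*ey+[0,0,.195],O-.04*ex+.037*ey+[0,0,.205]):
    print(M[:2]@np.r_[X,1]/(M[2]@np.r_[X,1]))
Q=handle_pts(sc);print(len(Q),fitcyl(Q,.011))
```

```text
3.775 [ 0.44088102 -0.08420354  0.30705264] [3.13690495 0.00430157 1.83985249] [-0.01990902 -0.11177973 -1.13850364]
[335.72719111 230.86149928]
[454.53021525 234.64039633]
396 (array([0.61220431, 0.15333905, 0.27252365]), np.float64(0.04151517735798201), np.float64(0.001200420401172051))
```

View pics/w2.png

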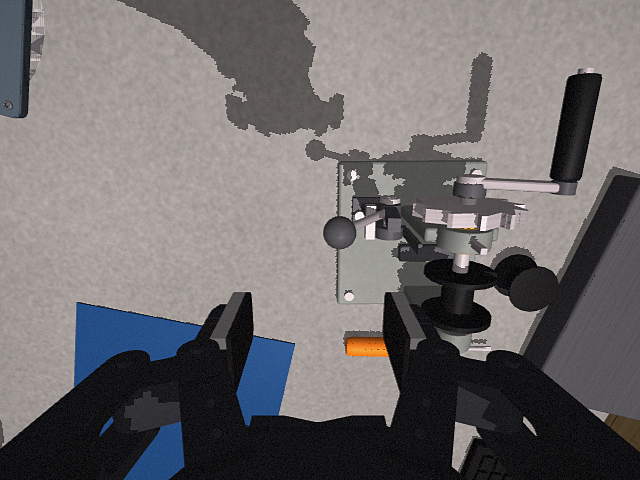

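The ball is at (340,233), thrown over as expected; handle unmoved. Now the handle.

{"name": "carry_out", "arguments": {
  "moves": [
    [0.06,[0.06,0.042,0],[0,0,0]],
    [0.06,[0.12,0.085,0],[0,0,0]],
    [0.06,[0.172,0.122,0],[0,0,0]],
    [0.06,[0.172,0.122,0],[0,0,0]],
    [0.06,[0.172,0.122,-0.05],[0,0,0]],
    [0.06,[0.172,0.122,-0.1],[0,0,0]],
    [0.06,[0.172,0.122,-0.14],[0,0,0]],
    [0.06,[0.172,0.122,-0.168],[0,0,0]],
    [0.06,[0.172,0.122,-0.168],[0,0,0]]
  ]
}}

```text
t: 5.0
eef_pos: [0.6078, 0.0386, 0.1296]
eef_rot: [-3.131, -0.003, 1.84]
wrist_force: [-0.1, -0.0, 0.3]
grip_width: 0.06
grasp_force: 0.0
```

{"name": "carry_out", "arguments": {
  "moves": [
    [0.0,[0,0,0],[0,0,0]],
    [0.0,[0,0,0],[0,0,0]],
    [0.0,[0,0,0],[0,0,0]],
    [0.0,[0,0,0],[0,0,0]],
    [0.0,[0,0,0],[0,0,0]],
    [0.0,[0,0,0],[0,0,0]]
  ],
  "newtons": 25
}}

```text
t: 5.75
eef_pos: [0.6138, 0.0387, 0.137]
eef_rot: [3.136, 0.001, 1.84]
wrist_force: [5.2, 1.2, 4.4]
grip_width: 0.0212
grasp_force: 26.2
```

Run:
```python
from m import *
s=monitor.observe();print(s['t'],s['eef_pos'],s['eef_rot'],s['wrist_force'])
ex=np.array([.9635,.2677,0]);a0=1.15
for a in np.linspace(a0,.2,12): 
    d=.07*(np.sin(a)-np.sin(a0))*ex+[0,0,.07*(np.cos(a)-np.cos(a0))];print(a.round(3),d.round(4))
```

```text
5.75 [0.6138256  0.03869873 0.13699685] [3.13638003e+00 1.00758567e-03 1.83998986e+00] [5.21591674 1.20070411 4.42954146]
1.15 [0. 0. 0.]
1.064 [-0.0026 -0.0007  0.0054]
0.977 [-0.0057 -0.0016  0.0106]
0.891 [-0.0091 -0.0025  0.0154]
0.805 [-0.013  -0.0036  0.0199]
0.718 [-0.0172 -0.0048  0.0241]
0.632 [-0.0217 -0.006   0.0279]
0.545 [-0.0266 -0.0074  0.0312]
0.459 [-0.0317 -0.0088  0.0342]
0.373 [-0.037  -0.0103  0.0366]
0.286 [-0.0425 -0.0118  0.0386]
0.2 [-0.0482 -0.0134  0.04  ]
```

{"name": "carry_out", "arguments": {
  "moves": [
    [0.0,[-0.0026,-0.0007,0.0054],[0,0,0]],
    [0.0,[-0.0057,-0.0016,0.0106],[0,0,0]],
    [0.0,[-0.009,-0.0025,0.0154],[0,0,0]],
    [0.0,[-0.013,-0.0036,0.02],[0,0,0]],
    [0.0,[-0.017,-0.0048,0.024],[0,0,0]],
    [0.0,[-0.0217,-0.006,0.028],[0,0,0]],
    [0.0,[-0.0266,-0.0074,0.031],[0,0,0]],
    [0.0,[-0.0317,-0.0088,0.034],[0,0,0]],
    [0.0,[-0.037,-0.0103,0.0366],[0,0,0]],
    [0.0,[-0.0425,-0.0118,0.0386],[0,0,0]],
    [0.0,[-0.048,-0.0134,0.04],[0,0,0]],
    [0.0,[-0.048,-0.0134,0.04],[0,0,0]]
  ]
}}

```text
t: 7.25
eef_pos: [0.5643, 0.0248, 0.1774]
eef_rot: [3.139, 0.001, 1.84]
wrist_force: [1.9, -0.3, 8.4]
grip_width: 0.0211
grasp_force: 26.4
```

{"name": "carry_out", "arguments": {
  "moves": [
    [0.0,[0,0,0],[0,0,0]],
    [0.0,[0,0,0],[0,0,0]]
  ]
}}

```text
t: 7.5
eef_pos: [0.5642, 0.0248, 0.1774]
eef_rot: [3.139, 0.001, 1.84]
wrist_force: [1.6, 0.8, 7.9]
grip_width: 0.0208
grasp_force: 26.4
```

Spindle is at about 0.207 rad. Release, then tip the pawl back.

{"name": "carry_out", "arguments": {
  "moves": [
    [0.055,[0,0,0],[0,0,0]],
    [0.055,[0,0,0],[0,0,0]],
    [0.055,[0,0,0],[0,0,0]],
    [0.055,[0,0,0.05],[0,0,0]],
    [0.055,[0,0,0.1],[0,0,0]],
    [0.055,[0,0,0.12],[0,0,0]],
    [0.055,[-0.04,-0.038,0.12],[0,0,0]],
    [0.055,[-0.08,-0.076,0.12],[0,0,0]],
    [0.055,[-0.111,-0.1056,0.12],[0,0,0]],
    [0.055,[-0.111,-0.1056,0.12],[0,0,0]],
    [0.055,[-0.111,-0.1056,0.12],[0,0,0]]
  ]
}}

```text
t: 8.88
eef_pos: [0.453, -0.0803, 0.2951]
eef_rot: [3.141, -0.001, 1.839]
wrist_force: [0.0, -0.9, 0.2]
grip_width: 0.0549
grasp_force: 0.0
```

Run:
```python
from m import *
s=monitor.observe();print(s['t'],s['eef_pos'],s['eef_rot'],s['wrist_force'],s['grip_width'])
o=grab('wrist','w3')
W=cloud(o);m=(W[...,2]>.17)&(W[...,2]<.225)
k,lab,st,ce=cv2.connectedComponentsWithStats(m.astype(np.uint8))
O=np.array([.5793,-.0833,0]);ex=np.array([.9635,.2677,0]);ey=np.array([-.2677,.9635,0])
for i in range(1,k):
    if st[i,4]>150:
        Q=W[lab==i]-O;print(st[i],'xw',np.percentile(Q@ex,[2,50,98]).round(4),'yw',np.percentile(Q@ey,[2,50,98]).round(4),'z',np.percentile(Q[:,2],[50,98]).round(4))
```

```text
8.875 [ 0.45295202 -0.0802923   0.29505882] [ 3.14142644e+00 -5.64582382e-04  1.83942780e+00] [ 0.02297506 -0.93959259  0.24977336] 0.054861715833055866
[ 485   57   76  155 5928] xw [0.0014 0.0075 0.0201] yw [0.0588 0.1047 0.1459] z [0.2014 0.2047]
[ 306  222   46   34 1052] xw [-0.13   -0.1185 -0.1002] yw [0.0277 0.0387 0.0476] z [0.2031 0.2074]
[374 222  14  16 224] xw [-0.081  -0.0762 -0.0714] yw [0.0314 0.0373 0.0419] z [0.1755 0.1771]
```

{"name": "carry_out", "arguments": {
  "moves": [
    [0.055,[0,0,-0.05],[0,0,0]],
    [0.055,[0,0,-0.09],[0,0,0]],
    [0.055,[0,0,-0.102],[0,0,0]],
    [0.055,[0.009,0.0025,-0.102],[0,0,0]],
    [0.055,[0.018,0.005,-0.102],[0,0,0]],
    [0.055,[0.026,0.007,-0.102],[0,0,0]],
    [0.055,[0.034,0.0095,-0.102],[0,0,0]],
    [0.055,[0.042,0.0115,-0.102],[0,0,0]],
    [0.055,[0.05,0.014,-0.102],[0,0,0]],
    [0.055,[0.058,0.016,-0.102],[0,0,0]],
    [0.055,[0.066,0.0185,-0.102],[0,0,0]],
    [0.055,[0.074,0.0205,-0.102],[0,0,0]]
  ]
}}

```text
t: 10.42
eef_pos: [0.5304, -0.0602, 0.1988]
eef_rot: [3.133, 0.005, 1.84]
wrist_force: [-0.5, -0.3, -0.1]
grip_width: 0.0549
grasp_force: 0.0
```

{"name": "carry_out", "arguments": {
  "moves": [
    [0.055,[0,0,0],[0,0,0]],
    [0.055,[0,0,0.03],[0,0,0]],
    [0.055,[0,0,0.07],[0,0,0]],
    [0.055,[0,0,0.102],[0,0,0]],
    [0.055,[0,0,0.102],[0,0,0]],
    [0.055,[0,0,0.102],[0,0,0]]
  ]
}}

```text
t: 11.18
eef_pos: [0.5264, -0.06, 0.2934]
eef_rot: [-3.139, -0.001, 1.84]
wrist_force: [-0.9, -0.4, -0.3]
grip_width: 0.055
grasp_force: 0.0
```

Run:
```python
from m import *
s=monitor.observe();print(s['t'],s['eef_pos'],s['eef_rot'],s['wrist_force'],s['grip_width'])
o=grab('wrist','w4')
W=cloud(o);m=(W[...,2]>.18)&(W[...,2]<.225)
k,lab,st,ce=cv2.connectedComponentsWithStats(m.astype(np.uint8))
O=np.array([.5793,-.0833,0]);ex=np.array([.9635,.2677,0]);ey=np.array([-.2677,.9635,0])
for i in range(1,k):
    if st[i,4]>150:
        Q=W[lab==i]-O;print(st[i],'xw',np.percentile(Q@ex,[2,50,98]).round(4),'yw',np.percentile(Q@ey,[2,50,98]).round(4),'z',np.percentile(Q[:,2],[50,98]).round(4))
```

```text
11.175 [ 0.52641189 -0.05999203  0.29343844] [-3.13890967e+00 -1.45639312e-03  1.83965275e+00] [-0.90569949 -0.39508206 -0.31948662] 0.054997182378926146
[ 387   57   47  156 5219] xw [0.0019 0.0102 0.0218] yw [0.0589 0.1056 0.1458] z [0.202  0.2048]
[ 299  227   36   36 1054] xw [-0.058  -0.0478 -0.037 ] yw [0.028  0.0394 0.0479] z [0.2161 0.22  ]
```

View pics/w4.png

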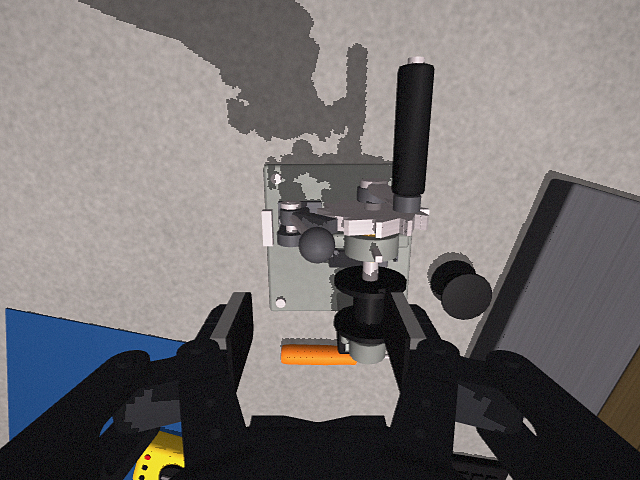

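The ball is at (317,245), so the pawl is down on the wheel; the handle is at (415,130), unmoved. Re-grip the handle.

{"name": "carry_out", "arguments": {
  "moves": [
    [0.055,[0.018,0.042,0],[0,0,0]],
    [0.055,[0.037,0.085,0],[0,0,0]],
    [0.055,[0.037,0.085,0],[0,0,0]],
    [0.055,[0.037,0.085,0],[0,0,0]],
    [0.055,[0.037,0.085,-0.04],[0,0,0]],
    [0.055,[0.037,0.085,-0.08],[0,0,0]],
    [0.055,[0.037,0.085,-0.11],[0,0,0]],
    [0.055,[0.037,0.085,-0.12],[0,0,0]],
    [0.055,[0.037,0.085,-0.12],[0,0,0]],
    [0.055,[0.037,0.085,-0.12],[0,0,0]]
  ]
}}

```text
t: 12.48
eef_pos: [0.5647, 0.0245, 0.1772]
eef_rot: [3.139, 0.001, 1.839]
wrist_force: [0.1, -0.2, 0.3]
grip_width: 0.0551
grasp_force: 0.0
```

{"name": "carry_out", "arguments": {
  "moves": [
    [0.0,[0,0,0],[0,0,0]],
    [0.0,[0,0,0],[0,0,0]],
    [0.0,[0,0,0],[0,0,0]],
    [0.0,[0,0,0],[0,0,0]],
    [0.0,[0,0,0],[0,0,0]],
    [0.0,[0,0,0],[0,0,0]]
  ],
  "newtons": 20
}}

```text
t: 13.22
eef_pos: [0.5643, 0.0249, 0.1764]
eef_rot: [3.14, 0.001, 1.84]
wrist_force: [-0.2, 0.4, 6.4]
grip_width: 0.0209
grasp_force: 22.0
```

{"name": "carry_out", "arguments": {
  "moves": [
    [0.0,[-0.001,-0.0003,0.0002],[0,0,0]],
    [0.0,[-0.002,-0.0005,0.0004],[0,0,0]],
    [0.0,[-0.003,-0.0008,0.0005],[0,0,0]],
    [0.0,[-0.004,-0.0011,0.0007],[0,0,0]]
  ]
}}

```text
t: 13.72
eef_pos: [0.5609, 0.024, 0.177]
eef_rot: [3.139, 0.001, 1.84]
wrist_force: [3.0, 0.7, 4.6]
grip_width: 0.0213
grasp_force: 22.0
```

{"name": "carry_out", "arguments": {
  "moves": [
    [0.0,[-0.0005,-0.0001,0.0001],[0,0,0]],
    [0.0,[-0.001,-0.0003,0.0001],[0,0,0]],
    [0.0,[-0.0015,-0.0004,0.0002],[0,0,0]],
    [0.0,[-0.002,-0.0005,0.0002],[0,0,0]]
  ]
}}

```text
t: 14.22
eef_pos: [0.5588, 0.0234, 0.1772]
eef_rot: [3.139, 0.001, 1.84]
wrist_force: [2.6, 0.6, 5.9]
grip_width: 0.0212
grasp_force: 22.0
```

{"name": "carry_out", "arguments": {
  "moves": [
    [0.0,[-0.0005,-0.0001,0],[0,0,0]],
    [0.0,[-0.001,-0.0003,0.0001],[0,0,0]],
    [0.0,[-0.001,-0.0003,0.0001],[0,0,0]]
  ]
}}

```text
t: 14.6
eef_pos: [0.5577, 0.0231, 0.1773]
eef_rot: [3.139, 0.001, 1.84]
wrist_force: [3.0, 1.2, 5.6]
grip_width: 0.021
grasp_force: 22.1
```

{"name": "carry_out", "arguments": {
  "moves": [
    [0.0,[-0.0005,-0.0001,0],[0,0,0]],
    [0.0,[-0.001,-0.0003,0.0001],[0,0,0]],
    [0.0,[-0.001,-0.0003,0.0001],[0,0,0]]
  ]
}}

```text
t: 14.98
eef_pos: [0.5566, 0.0228, 0.1774]
eef_rot: [3.139, 0.001, 1.84]
wrist_force: [2.9, 0.5, 5.1]
grip_width: 0.0214
grasp_force: 22.1
```

{"name": "carry_out", "arguments": {
  "moves": [
    [0.0,[-0.0005,-0.0001,0],[0,0,0]],
    [0.0,[-0.001,-0.0003,0],[0,0,0]],
    [0.0,[-0.001,-0.0003,0],[0,0,0]]
  ]
}}

```text
t: 15.35
eef_pos: [0.5556, 0.0225, 0.1775]
eef_rot: [3.139, 0.001, 1.84]
wrist_force: [2.2, 0.0, 5.7]
grip_width: 0.0211
grasp_force: 22.1
```

{"name": "carry_out", "arguments": {
  "moves": [
    [0.0,[-0.0005,-0.0001,0],[0,0,0]],
    [0.0,[-0.0005,-0.0001,0],[0,0,0]]
  ]
}}

```text
t: 15.6
eef_pos: [0.5551, 0.0224, 0.1775]
eef_rot: [3.139, 0.001, 1.84]
wrist_force: [2.1, 0.0, 5.7]
grip_width: 0.0213
grasp_force: 22.1
```

{"name": "carry_out", "arguments": {
  "moves": [
    [0.0,[-0.0005,-0.0002,0],[0,0,0]],
    [0.0,[-0.0005,-0.0002,0],[0,0,0]]
  ]
}}

```text
t: 15.85
eef_pos: [0.5546, 0.0223, 0.1775]
eef_rot: [3.139, 0.001, 1.84]
wrist_force: [3.0, 0.2, 5.9]
grip_width: 0.0215
grasp_force: 22.1
```

{"name": "carry_out", "arguments": {
  "moves": [
    [0.0,[-0.0005,-0.0001,0],[0,0,0]],
    [0.0,[-0.0005,-0.0001,0],[0,0,0]]
  ]
}}

```text
t: 16.1
eef_pos: [0.5541, 0.0221, 0.1775]
eef_rot: [3.139, 0.001, 1.84]
wrist_force: [2.5, 0.1, 6.2]
grip_width: 0.0214
grasp_force: 22.1
```

{"name": "carry_out", "arguments": {
  "moves": [
    [0.0,[-0.0005,-0.0002,0],[0,0,0]],
    [0.0,[-0.0005,-0.0002,0],[0,0,0]]
  ]
}}

```text
t: 16.35
eef_pos: [0.5538, 0.022, 0.1775]
eef_rot: [3.138, 0.001, 1.84]
wrist_force: [3.0, 0.2, 6.0]
grip_width: 0.0212
grasp_force: 22.1
```

{"name": "carry_out", "arguments": {
  "moves": [
    [0.0,[-0.0005,-0.0001,0],[0,0,0]],
    [0.0,[-0.0005,-0.0001,0],[0,0,0]]
  ]
}}

```text
t: 16.6
eef_pos: [0.5538, 0.022, 0.1776]
eef_rot: [3.137, 0.001, 1.84]
wrist_force: [3.3, 0.9, 4.7]
grip_width: 0.0212
grasp_force: 22.1
```

{"name": "carry_out", "arguments": {
  "moves": [
    [0.0,[-0.0005,-0.0002,0],[0,0,0]],
    [0.0,[-0.0005,-0.0002,0],[0,0,0]]
  ]
}}

```text
t: 16.85
eef_pos: [0.5537, 0.022, 0.1776]
eef_rot: [3.137, 0.001, 1.84]
wrist_force: [5.0, 0.3, 5.0]
grip_width: 0.0212
grasp_force: 22.0
```

Contact: the position has stopped and the force is rising at about 1.5 N per 0.5 mm.

{"name": "carry_out", "arguments": {
  "moves": [
    [0.0,[-0.0005,-0.0001,0],[0,0,0]],
    [0.0,[-0.0005,-0.0001,0],[0,0,0]]
  ]
}}

```text
t: 17.1
eef_pos: [0.5537, 0.022, 0.1776]
eef_rot: [3.136, 0.001, 1.84]
wrist_force: [6.4, 2.1, 3.8]
grip_width: 0.0214
grasp_force: 22.0
```

{"name": "carry_out", "arguments": {
  "moves": [
    [0.0,[-0.0005,-0.0002,0],[0,0,0]],
    [0.0,[-0.0005,-0.0002,0],[0,0,0]]
  ]
}}

```text
t: 17.35
eef_pos: [0.5536, 0.0219, 0.1776]
eef_rot: [3.135, 0.0, 1.84]
wrist_force: [7.0, 2.9, 4.1]
grip_width: 0.0209
grasp_force: 22.0
```

{"name": "carry_out", "arguments": {
  "moves": [
    [0.0,[-0.0005,-0.0001,0],[0,0,0]],
    [0.0,[-0.0005,-0.0001,0],[0,0,0]],
    [0.0,[-0.0005,-0.0001,0],[0,0,0]],
    [0.0,[-0.0005,-0.0001,0],[0,0,0]]
  ]
}}

```text
t: 17.85
eef_pos: [0.5535, 0.0219, 0.1777]
eef_rot: [3.134, 0.0, 1.84]
wrist_force: [7.9, 1.8, 3.5]
grip_width: 0.0215
grasp_force: 22.0
```

Run:
```python
from m import *
s=monitor.observe();print(s['t'],s['eef_pos'],s['wrist_force'],s['wrist_force']@np.array([.9635,.2677,0]))
sc=grab('scene','scene2');W=cloud(sc)
O=np.array([.5793,-.0833,0]);Q=W[(W[...,2]>.19)&(W[...,2]<.23)]-O
xw=Q@[.9635,.2677,0];yw=Q@[-.2677,.9635,0];m=(abs(yw-.037)<.016)&(xw<-.02)&(xw>-.15)
print(m.sum(),np.percentile(xw[m],[5,50,95]),np.percentile(Q[m,2],98))
```

```text
17.85 [0.55353808 0.02192259 0.17766929] [7.90987803 1.81998928 3.48574764] 8.10837860999828
71 [-0.04295043 -0.03173062 -0.02758801] 0.21785910400438935
```

{"name": "carry_out", "arguments": {
  "moves": [
    [0.0,[0.001,0.0003,0],[0,0,0]],
    [0.0,[0.0015,0.0004,0],[0,0,0]],
    [0.055,[0.0015,0.0004,0],[0,0,0]],
    [0.055,[0.0015,0.0004,0],[0,0,0]],
    [0.055,[0.0015,0.0004,0],[0,0,0]],
    [0.055,[0.0015,0.0004,0.03],[0,0,0]],
    [0.055,[0.0015,0.0004,0.08],[0,0,0]],
    [0.055,[0.0015,0.0004,0.12],[0,0,0]],
    [0.055,[0.0015,0.0004,0.12],[0,0,0]]
  ]
}}

```text
t: 19.02
eef_pos: [0.5531, 0.0214, 0.3006]
eef_rot: [3.135, 0.003, 1.84]
wrist_force: [-0.4, -0.3, -0.3]
grip_width: 0.0551
grasp_force: 0.0
```

Run:
```python
from m import *
s=monitor.observe();print(s['t'],s['eef_pos'],s['wrist_force'],s['grip_width'])
o=grab('wrist','w5');W=cloud(o)
O=np.array([.5793,-.0833,0]);Q=W[(W[...,2]>.18)&(W[...,2]<.225)]-O
xw=Q@[.9635,.2677,0];yw=Q@[-.2677,.9635,0]
for n,m in(('ball',(abs(yw-.037)<.016)&(xw<-.02)&(xw>-.15)),('handle',(abs(yw-.107)<.03)&(abs(xw)<.06))):
    print(n,m.sum(),np.percentile(xw[m],[2,50,98]),np.percentile(Q[m,2],98))
```

```text
19.025 [0.55310472 0.02141341 0.30057084] [-0.35999562 -0.2650718  -0.2946569 ] 0.05510455249930133
ball 700 [-0.047442   -0.03797978 -0.02981007] 0.21781331585475125
handle 2576 [-0.00886404  0.00171269  0.01179534] 0.20597470147401853
```

```bash
python3 -c "
from h import *
print(ticket.job_done())"
```

```text
the job is handed in; nothing more can be done
None
```

I threw the pawl over, turned the crank back to just short of the start, tipped the pawl down, seated the start tooth with about 5 N above drag at the handle, let go and handed the job in; the final check showed the pawl down and the spindle at about 0.03 rad, but no verdict was returned.

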